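Turn the welding turntable to the long scale line

TASK

Push the welding turntable round with a fingertip against its upright lug, either way, until the index line on the steel plate lines up with the one long line on the fixed scale collar around it. Do not pinch the lug between the fingers; do not touch, lift or shift the pipe stub that stands on the plate, and leave the other things on the table where they are. Finish with the plate at rest and the hand clear.

Things in the scene. Friction and masses are not known exactly. Their poses are not given: they have to be found in the camera images.
- dial (a joint): angle of the turning plate on its vertical axis, rad, positive counter-clockwise seen from above. No stops or detents within the work: it can be turned either way as far as needed. Stiff bearing, about 0.25 N m to turn (about 3.5 N at the lug); it does not coast and stays where it is left. Its zero means nothing for the job: line up the marks.
- dial_centre (a point): centre of the turning plate's top face, on its axis. The plate is bare steel, 200 mm in diameter; its top is 68 mm above the table and level. It has four small dark dots and one dark radial index line on it; its z axis points up, and its x axis points from the centre along the index line.
- index_end (a point): outer end of the index line: on the plate's top edge, 100 mm from the axis. The index line is the only line on the plate: dark, 5 mm wide, from 40 to 100 mm from the axis, directly opposite the lug.
- line_end (a point): inner end of the target line, at the plate's edge, 100 mm from the axis and at the height of the plate's top. The fixed aluminium scale collar (280 mm in diameter, its top 4 mm below the plate's top) carries a short 7 mm line every 15 degrees and a single long one: the target, dark, 5 mm wide, 38 mm long, reaching right across the collar. It lies anywhere from about 40 to 180 degrees from the index line at the start, on either side.
- lug (a point): middle of the upright lug on the turning plate, 75 mm from the axis, opposite the index line, 23 mm above the plate. The lug is a flat steel blade standing radially, 34 mm long (radially) and 46 mm high above the plate, with a grey plastic pad on each of its two broad faces; 16 mm thick over the pads. It is the one thing to push, sideways (tangentially), on one of its pads. Its x axis points radially from the lug to the axis, z up.
- pad_a (a point): grey pad on one broad face of the lug, 30 mm long, 5 mm thick, 42 mm high; the point is the middle of its outer face, 21 mm above the plate. It is on the side of the lug towards +y of its own frame; pushing on it (towards its -y) turns the plate counter-clockwise seen from above.
- pad_b (a point): the same pad on the other broad face, towards -y of its own frame; pushing on it (towards its +y) turns the plate clockwise seen from above.
- pipe: black pipe stub with a bright threaded neck, 44 mm in diameter, 45 mm high, 0.35 kg, standing loose on the middle of the turning plate and riding round with it; origin at the centre of its underside. Not to be touched.
- base: the turntable's blue foot, a fixed plate 250 by 250 by 12 mm on the table with a pedestal 170 mm in diameter; origin on the table below the axis.
- spare_pipe: bystander: slimmer pipe stub, 38 mm in diameter, 60 mm high, standing on the table to the left of the turntable; origin at the centre of its underside.
- hammer: bystander: hammer lying on the table to the right of the turntable, its handle along its own x; origin at its underside.
- angle: bystander: bare steel angle bracket, 80 by 50 mm foot, 50 mm high, on the table to the left of the turntable; origin under the middle of its foot.

How it is judged:
By the outcome, as a careful person would: the job done as asked, in the order asked, and still so for the second after the job is handed in, with the robot touching nothing.
It also fails if it takes over 51 s, if anything falls off the work surface, if the arm or the gripper's body presses on something with over 40 N, if the wrist force passes 120 N, or if a joint passes its speed limit or range.

ROBOT

A 7-joint arm with a two-finger parallel gripper is mounted at the origin on the work surface. World frame = base frame: x ahead of the robot, y to its left, z up, the work surface at z = 0. Lengths are in m, angles in rad, forces in N, time in s.
With the tool pointing down it reaches from about 0.425 to 0.875 m from the base axis. Payload 4.7 kg.
Tool frame: the origin (TCP) lies at the very end of the fingers, on their centre line; the grasp point (between the pads) lies 19 mm behind it; z points along the fingers, y is the line along which they close (so a half turn about z gives the same grasp; the last joint's range is limited). The gripper opens to 85 mm and grips with 20 to 120 N. Pads are 22 mm wide; open, the fingers measure 114 mm over their backs; the gripper's body (76 mm by 85 mm) begins 54 mm behind the grasp point. The pads swing forward as they close: fully open they stand 13 mm farther back than shut.
Start: joints at [1.18, 0.321, -0.07, 1.45, 0.023, 1.371, -0.057], TCP at [0.256, -0.597, 0.231] pointing down, gripper open.
Joint ranges: [-2.86, 2.86], [-0.3, 2.09], [-1.38, 1.24], [0.06, 2.45], [-1.56, 4.7], [0.09, 2.05], [-2.69, 2.69]. Speed limits (rad/s): [2.57, 2.57, 3.14, 3.14, 3.14, 3.14, 3.14].

INTERFACE

Orientations are given as a unit quaternion [w, x, y, z].
In Python, from bench import bot gives the robot as it stands.
- The arm moves only by the tool drive_tool, never from a script. Its arguments are lists of equal length, an entry for each row: "offset": the shift along the world's x, y, z in mm, a list of three; "yaw": the turn about the world's z in rad; "jaw": the gripper command: -1 is fully open, 1 is shut, values between are in proportion. A call has 1 to 20 rows; each row shifts and turns the commanded pose from where the row before left it; what a row does not reach is not made up. A row lasts 1/12 s, in which the tool goes at most 41.7 mm and 7.16 degrees, less where a joint would pass 70% of its speed; a pose out of reach is approached as far as the arm can. A call with a gripper value outside its range is refused whole. The fingers move at their own pace and stop on an object; the grip force is fixed at half the most. Time passes only in rows, so rows that do not move let the fingers close. It gives the time, the measured TCP pose, the force, the opening and the grip force at its end, in the units of the state.
- bot.observe(): the state, without advancing time (a new reading comes with each control period).
- bot.get_image(name): name is "scene" or "top" or "wrist"; returns the picture (384x512x3 uint8, red, green, blue); there is no depth.
- bot.get_calibration(name): a dict with "mtx" (3x3 intrinsics, pixels), "dist_coeffs" ([k1, k2, p1, p2, k3] as OpenCV has them; the pictures are not rectified), "R" (3x3) and "t" (3): a world point X has camera coordinates R X + t. Camera axes: x right, y down, z forward; pixel columns grow to the right and rows downward; lengths in m; the calibration is good to about 2 mm. A picture is of the moment at which its call begins: read the wrist's pose just before it. get_calibration takes no time and is no camera call; for the wrist camera it gives the pose at the moment of the call.
- bot.finish_job(): hands the job in; it is judged then, once.
The state is a dict: "time_s": time; "joint_positions": joint angles; "qd": joint speeds; "tau": joint torques, N m; "position": TCP position; "tcp_rot": TCP orientation; "ft_force": force on the tool from outside, world axes, zero at the start; "wrist_torque": the same for the moment, N m; "gripper_width": opening from 0.0 (shut) to 1.0 (fully open); "gripper_force": force on a finger pad.
Only numpy, scipy, OpenCV 4.12 (cv2) and the standard library are available. Lean on these libraries where they do the work, as an engineer would, in place of code of your own. Each camera call takes 0.05 s, during which the arm holds its last target. There are 200 camera calls.

## Working session

There is one attempt and no reset: what is moved stays moved. The work goes in short steps, Python scripts to look and compute and a tool call to move; the robot and the scene stay as the last step left them, time stands still between calls to the robot, and variables do not carry over. Pictures are saved under pics/ and viewed, at most 10 in all, crops included, and the job is handed in when it is done.

Besides the shell and the picture viewer there is one more tool, called after "Call:" as name([rows], argument=value, ...), one row to a line, values as JSON. drive_tool: Moves the arm, as the interface text tells. Its arguments: {"type":"object","properties":{"offset":{"type":"array","items":{"type":"array","items":{"type":"number"}}},"yaw":{"type":"array","items":{"type":"number"}},"jaw":{"type":"array","items":{"type":"number"}}},"required":["offset","yaw","jaw"]}

```bash
mkdir -p pics; python3 - <<'E'
from bench import bot
import cv2,numpy as np
a=bot.get_image("top");b=bot.get_image("scene")
cv2.imwrite("pics/top0.png",a[:,:,::-1]);cv2.imwrite("pics/sc0.png",b[:,:,::-1])
s=bot.observe();print(s['time_s'],s['position'],s['tcp_rot'],s['gripper_width'])
for n in("top","scene"):
  c=bot.get_calibration(n);print(c['mtx'],c['dist_coeffs'],c['R'],c['t'])
E
```

```text
0.1 [ 0.25573524 -0.59703994  0.23032012] [-8.52672567e-04  9.79588536e-01  2.01011244e-01 -2.29274161e-04] 0.9984859735085695
[[425.50210792   0.         252.57245414]
 [  0.         425.50210792 182.0264475 ]
 [  0.           0.           1.        ]] [-0.1278238  0.         0.         0.         0.       ] [[ 0.01285563 -0.99975617 -0.01795382]
 [-0.99807204 -0.0117395  -0.06094574]
 [ 0.06072011  0.0187027  -0.9979796 ]] [0.04427084 0.57081336 1.23985499]
[[419.85440137   0.         255.03726365]
 [  0.         419.85440137 196.01102438]
 [  0.           0.           1.        ]] [0.00450945 0.         0.         0.         0.        ] [[-0.88644137  0.46225154 -0.02334987]
 [ 0.27098815  0.47744253 -0.83583136]
 [-0.37521611 -0.74724303 -0.5484895 ]] [ 0.5090592  -0.10549142  1.3500844 ]
```

View pics/top0.png

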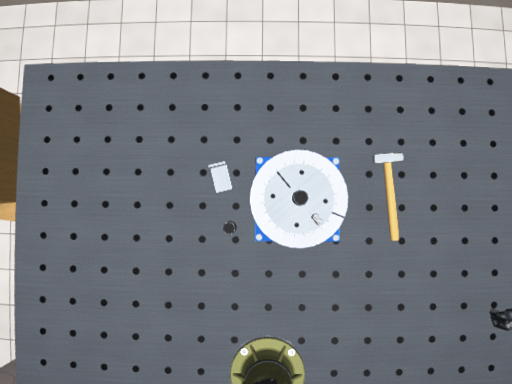

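View pics/sc0.png

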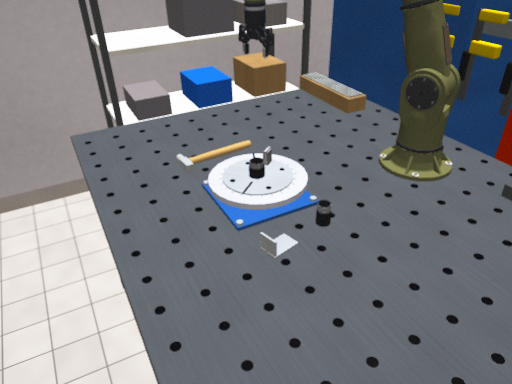

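```bash
cat > h.py <<'E'
from bench import bot
import cv2,numpy as np
def ray(n,px,z,c=None):
    c=c or bot.get_calibration(n)
    u=cv2.undistortPoints(np.float64(px).reshape(-1,1,2),np.array(c['mtx']),np.array(c['dist_coeffs'])).reshape(-1,2)
    R=np.array(c['R']);o=-R.T@np.array(c['t'])
    d=np.c_[u,np.ones(len(u))]@R
    return o+d*((z-o[2])/d[:,2])[:,None]
def proj(n,X,c=None):
    c=c or bot.get_calibration(n)
    R=np.array(c['R'],float)
    return cv2.projectPoints(np.float64(X).reshape(-1,1,3),cv2.Rodrigues(R)[0],np.float64(c['t']),np.array(c['mtx']),np.array(c['dist_coeffs']))[0].reshape(-1,2)
E
python3 - <<'E'
from h import *
im=cv2.imread("pics/top0.png")
cv2.imwrite("pics/t1.png",cv2.resize(im[140:258,200:360],None,fx=5,fy=5,interpolation=cv2.INTER_CUBIC))
m=(im.min(2)>190).astype(np.uint8);m[:145]=0;m[255:]=0;m[:,:245]=0;m[:,355:]=0
cs=max(cv2.findContours(m,0,1)[0],key=cv2.contourArea)
print(cv2.fitEllipse(cv2.convexHull(cs)))
P=ray("top",cv2.convexHull(cs).reshape(-1,2),.064)[:,:2]
x=np.linalg.lstsq(np.c_[2*P,np.ones(len(P))],(P**2).sum(1),rcond=None)[0]
print(x[:2],np.sqrt(x[2]+x[0]**2+x[1]**2))
E
```

```text
((299.3639831542969, 197.56234741210938), (97.26852416992188, 101.0730972290039), 42.00446319580078)
[ 0.52493219 -0.08283165] 0.1405480262322801
```

View pics/t1.png

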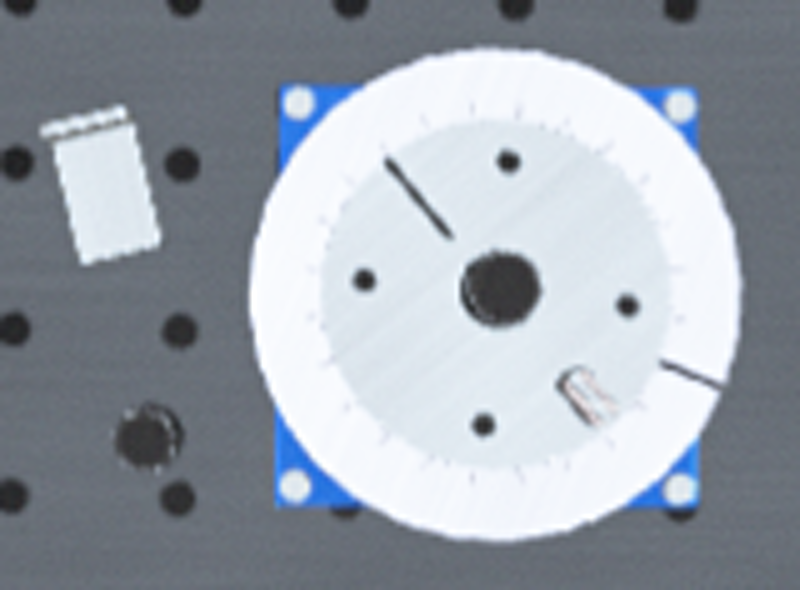

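```bash
cat >> h.py <<'E'
C=np.array([.525,-.083])
def ang(im,px0,px1,z):
    """angle (deg) & mean-intersect of a dark line, given rough end pixels, in the top camera"""
    g=255.-cv2.cvtColor(im,cv2.COLOR_BGR2GRAY)
    yy,xx=np.mgrid[:384,:512];p=np.stack([xx,yy],-1).astype(float)
    a,b=np.float64(px0),np.float64(px1);L=np.linalg.norm(b-a);u=(b-a)/L
    s=(p-a)@u;d=(p-a)@np.array([-u[1],u[0]])
    near=(s>.5)&(s<L-.5)&(abs(d)<4)
    bg=np.median(g[near&(abs(d)>2.5)]);w=np.clip(g-bg-15,0,None)*(near&(abs(d)<2.6))
    W=ray("top",p[w>0],z)[:,:2];w=w[w>0];m=np.average(W,0,w)
    v=np.linalg.eigh(np.cov((W-m).T,aweights=w))[1][:,-1]
    if v@(m-C)<0:v=-v
    return np.degrees(np.arctan2(*(m-C)[::-1])),np.degrees(np.arctan2(*v[::-1])),m,np.cross(v,C-m)*1e3
f=lambda u,v:(200+(u+.5)/5-.5,140+(v+.5)/5-.5)
E
python3 - <<'E'
from h import *
im=cv2.imread("pics/top0.png")
print(ang(im,f(450,238),f(388,160),.068))
print(ang(im,f(661,362),f(720,386),.064))
print("ends",ray("top",[f(450,238),f(388,160)],.068)[:,:2]-C, ray("top",[f(661,362),f(720,386)],.064)[:,:2]-C)
dots=ray("top",[f(508,161),f(364,280),f(484,425),f(628,305)],.068)[:,:2];print(dots.mean(0))
print("pred lug top px",[(( q-[200,140])*5).round() for q in proj("top",[[*(C+.075*np.array([np.cos(np.radians(a)),np.sin(np.radians(a))])),.114] for a in(-140,)])])
E
```

```text
(np.float64(42.40635373098285), np.float64(39.990038351262115), array([ 0.57562939, -0.03675872]), np.float64(-2.890844073007437))
(np.float64(-113.28188394696771), np.float64(-110.90005374891523), array([ 0.47824349, -0.19166196]), np.float64(4.916178912348704))
ends [[0.02871886 0.02822687]
 [0.0726607  0.06378013]] [[-0.04020757 -0.09267517]
 [-0.05351532 -0.12648989]]
[ 0.52309322 -0.08117   ]
pred lug top px [array([593., 392.])]
```

Call:
drive_tool([
  [15.5,29.2,0],
  [15.5,29.2,0],
  [15.5,29.2,0],
  [15.5,29.2,0],
  [15.5,29.2,0],
  [15.5,29.2,0],
  [15.5,29.2,0],
  [15.5,29.2,0],
  [15.5,29.2,0],
  [15.5,29.2,0],
  [15.5,29.2,0],
  [15.5,29.2,0],
  [15.5,29.2,0],
  [15.5,29.2,0],
  [15.5,29.2,0],
  [0,0,-20],
  [0,0,-20],
  [0,0,0],
  [0,0,0],
], yaw=[0.124,0.124,0.124,0.124,0.124,0.124,0.124,0.124,0.124,0.124,0.124,0.124,0.124,0.124,0.124,0,0,0,0], jaw=[1,1,1,1,1,1,1,1,1,1,1,1,1,1,1,1,1,1,1])

```text
time_s: 1.68
position: [0.4874, -0.1593, 0.1904]
tcp_rot: [-0.001, 0.425, 0.905, -0.0]
ft_force: [-0.3, -0.3, 0.1]
gripper_width: 0.003
gripper_force: 0.0
```

```bash
python3 - <<'E'
from h import *
s=bot.observe();c=bot.get_calibration("wrist");a=bot.get_image("wrist")
print(s['time_s'],s['position'],s['tcp_rot'],s['joint_positions'],s['gripper_width'],s['ft_force'])
im=np.ascontiguousarray(a[:,:,::-1]);Cn=np.array([.5227,-.081])
for aa,r,z in((39.9,.1,.068),(-111.9,.1,.068),(-111.9,.14,.064),(-140.1,.075,.114),(0,0,.068)):
  X=[*(Cn+r*np.array([np.cos(np.radians(aa)),np.sin(np.radians(aa))])),z];q=proj("wrist",X,c)[0];print(q)
  if abs(q).max()<2000:cv2.drawMarker(im,tuple(int(v) for v in q),(0,0,255),0,10)
cv2.imwrite("pics/w1.png",im)
E
```

```text
1.6833 [ 0.48744227 -0.15933395  0.19037634] [-1.46835253e-03  4.24530106e-01  9.05412631e-01 -1.22652524e-05] [ 0.79627721  0.08757151 -0.55609406  1.82353582  0.04813984  1.24686523
  0.92034673] 0.003072562517095727 [-0.2755386  -0.331772    0.12660099]
[444.70674418 152.57913598]
[245.39104763 200.93082644]
[211.14116731 217.51861527]
[259.09107691 161.11769235]
[339.00071077 152.52937788]
```

View pics/w1.png

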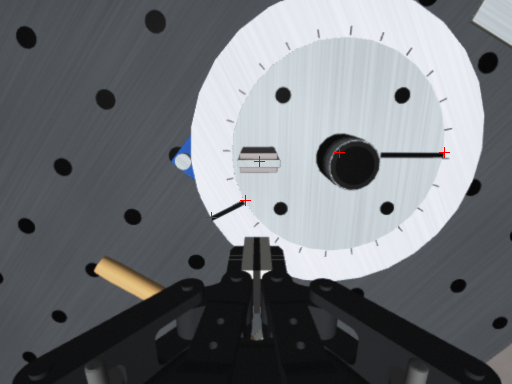

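Call:
drive_tool([
  [0,0,-36],
  [0,0,-36],
  [0,0,-36],
  [0,0,0],
  [-3,3.5,0],
  [-3,3.5,0],
  [-3,3.5,0],
  [0,0,0],
], yaw=[0,0,0,0,0,0,0,0], jaw=[1,1,1,1,1,1,1,1])

```text
time_s: 2.4
position: [0.4806, -0.1486, 0.0858]
tcp_rot: [0.002, 0.424, 0.906, -0.0]
ft_force: [0.3, -0.6, -0.8]
gripper_width: 0.003
gripper_force: 0.0
```

```bash
python3 - <<'E'
from h import *
C=np.array([522.7,-81])
P=lambda a:C+np.array([[np.cos(a),-np.sin(a)],[np.sin(a),np.cos(a)]])@[76,19]
p=P(np.radians(-140));print(p.round(1))
L=[]
for k in range(1,31):
  q=np.round(P(np.radians(-140-5*k))-p,1);p=p+q;L.append([*q.tolist(),0])
print(L[:15]);print(L[15:]);print(p)
E
```

```text
[ 476.7 -144.4]
[[-5.4, 4.3, 0], [-4.9, 4.7, 0], [-4.5, 5.1, 0], [-4.1, 5.5, 0], [-3.6, 5.8, 0], [-3.0, 6.1, 0], [-2.5, 6.4, 0], [-2.0, 6.5, 0], [-1.4, 6.7, 0], [-0.7, 6.8, 0], [-0.2, 6.8, 0], [0.4, 6.8, 0], [1.0, 6.8, 0], [1.6, 6.7, 0], [2.2, 6.4, 0]]
[[2.7, 6.3, 0], [3.2, 6.0, 0], [3.8, 5.7, 0], [4.3, 5.4, 0], [4.7, 4.9, 0], [5.1, 4.6, 0], [5.5, 4.0, 0], [5.8, 3.6, 0], [6.1, 3.1, 0], [6.4, 2.5, 0], [6.5, 1.9, 0], [6.7, 1.4, 0], [6.8, 0.8, 0], [6.8, 0.1, 0], [6.8, -0.4, 0]]
[530.79358691  -3.10670276]
```

Call:
drive_tool([
  [-3.5,4,0],
  [-5.4,4.3,0],
  [-4.9,4.7,0],
  [-4.5,5.1,0],
  [-4.1,5.5,0],
  [-3.6,5.8,0],
  [-3.0,6.1,0],
  [-2.5,6.4,0],
  [-2.0,6.5,0],
  [-1.4,6.7,0],
  [-0.7,6.8,0],
  [-0.2,6.8,0],
  [0.4,6.8,0],
  [1.0,6.8,0],
  [1.6,6.7,0],
  [2.2,6.4,0],
  [0,0,0],
], yaw=[0,-0.0873,-0.0873,-0.0873,-0.0873,-0.0873,-0.0873,-0.0873,-0.0873,-0.0873,-0.0873,-0.0873,-0.0873,-0.0873,-0.0873,-0.0873,0], jaw=[1,1,1,1,1,1,1,1,1,1,1,1,1,1,1,1,1])

```text
time_s: 3.82
position: [0.4499, -0.0533, 0.0846]
tcp_rot: [0.001, 0.888, 0.459, 0.001]
ft_force: [1.8, 0.3, -0.7]
gripper_width: -0.003
gripper_force: 0.0
```

```bash
python3 - <<'E'
from h import *
s=bot.observe();a=bot.get_image("wrist")
C=np.array([522.7,-81]);d=np.array(s['position'])[:2]*1e3-C
q=s['tcp_rot'];psi=np.degrees(2*np.arctan2(q[2],q[1]))-90
a_=np.radians(-215);R=np.array([[np.cos(a_),-np.sin(a_)],[np.sin(a_),np.cos(a_)]])
print(s['position'],s['ft_force'],"local",R.T@d,"tool y az",psi,s['joint_positions'])
cv2.imwrite("pics/w2.png",a[:,:,::-1])
E
```

```text
[ 0.44985539 -0.05327032  0.08464359] [ 1.81123063  0.26200462 -0.68350224] local [75.57590629 19.06712687] tool y az -35.345907237129445 [ 0.62367684  0.06158433 -0.57513548  2.07700978  0.0408452   1.01064751
 -0.58911655]
```

View pics/w2.png

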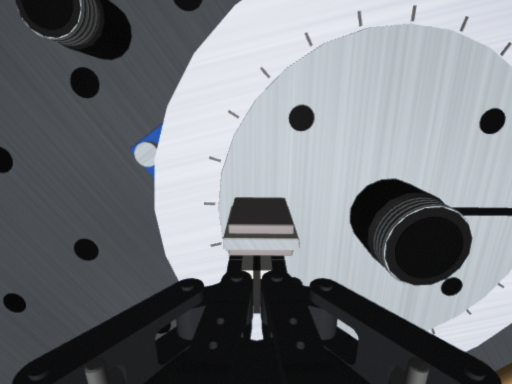

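Call:
drive_tool([
  [2.7,6.3,0],
  [3.2,6.0,0],
  [3.8,5.7,0],
  [4.3,5.4,0],
  [4.7,4.9,0],
  [5.1,4.6,0],
  [5.5,4.0,0],
  [5.8,3.6,0],
  [6.1,3.1,0],
  [6.4,2.5,0],
  [6.5,1.9,0],
  [6.7,1.4,0],
  [6.8,0.8,0],
  [6.8,0.1,0],
  [0,0,0],
  [0,0,0],
], yaw=[-0.0873,-0.0873,-0.0873,-0.0873,-0.0873,-0.0873,-0.0873,-0.0873,-0.0873,-0.0873,-0.0873,-0.0873,-0.0873,-0.0873,0,0], jaw=[1,1,1,1,1,1,1,1,1,1,1,1,1,1,1,1])

```text
time_s: 5.2
position: [0.5234, -0.0032, 0.0835]
tcp_rot: [-0.0, 0.991, -0.131, 0.0]
ft_force: [-0.9, -0.0, 0.1]
gripper_width: 0.002
gripper_force: 0.0
```

```bash
python3 - <<'E'
from h import *
s=bot.observe();a=bot.get_image("top")
C=np.array([522.7,-81]);d=np.array(s['position'])[:2]*1e3-C
q=s['tcp_rot'];psi=np.degrees(2*np.arctan2(q[2],q[1]))-90
a_=np.radians(-285);R=np.array([[np.cos(a_),-np.sin(a_)],[np.sin(a_),np.cos(a_)]])
print(s['position'],s['ft_force'],"local",R.T@d,"tool y az",psi)
cv2.imwrite("pics/top1.png",a[:,:,::-1])
cv2.imwrite("pics/t2.png",cv2.resize(a[140:258,200:360,::-1],None,fx=5,fy=5,interpolation=cv2.INTER_CUBIC))
E
```

```text
[ 0.52339335 -0.00322208  0.08347042] [-0.85556187 -0.0133779   0.12773133] local [75.30715434 19.46067798] tool y az -105.06027258243971
```

View pics/t2.png

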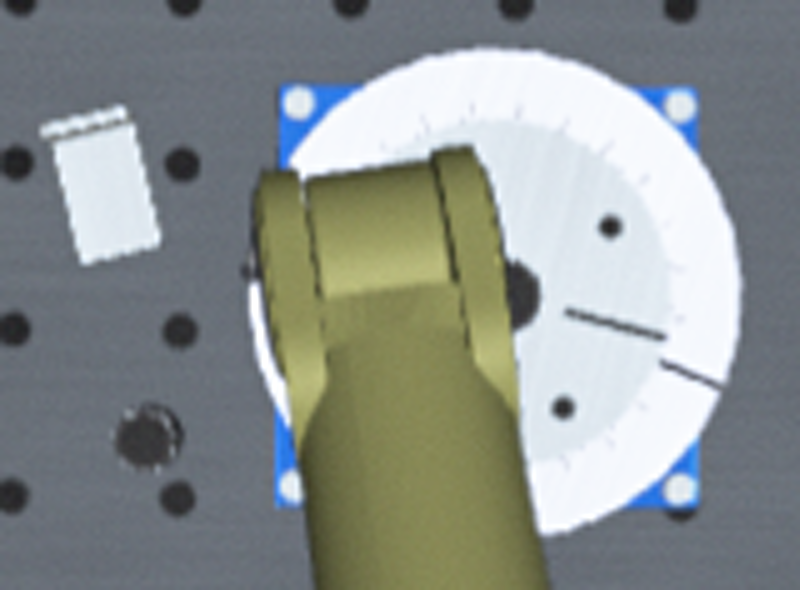

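The index line runs (567,312)–(665,338) in the crop and the target (661,362)–(720,386), so a few more degrees clockwise are needed. Next I measure how many.

```bash
sed -i 's/^C=.*/C=np.array([.5227,-.081])/' h.py; python3 - <<'E'
from h import *
im=cv2.imread("pics/top1.png")
i=ang(im,f(567,312),f(663,337),.068);t=ang(im,f(668,365),f(718,385),.064)
print(i,t)
P=lambda a:1e3*C+np.array([[np.cos(a),-np.sin(a)],[np.sin(a),np.cos(a)]])@[75.5,19.3]
for dd in(3,6,7,8):print(dd,P(np.radians(-285-dd))-P(np.radians(-285)))
E
```

```text
(np.float64(-104.05795563136039), np.float64(-104.4235103893779), array([ 0.5058026 , -0.14848089]), np.float64(-0.4438265926252766)) (np.float64(-111.85671374912376), np.float64(-113.05715042811057), array([ 0.47772022, -0.19313543]), np.float64(-2.531189330409356))
3 [ 4.07692285 -0.15381248]
6 [ 8.1402085  -0.52078383]
7 [ 9.48967995 -0.69031918]
8 [10.83598707 -0.88338024]
```

Call:
drive_tool([
  [3,-0.1,0],
  [3,-0.2,0],
  [2.8,-0.3,0],
  [0,0,0],
  [0,0,0],
], yaw=[-0.04,-0.04,-0.033,0,0], jaw=[1,1,1,1,1])

```text
time_s: 5.67
position: [0.5314, -0.0038, 0.0832]
tcp_rot: [0.0, 0.982, -0.187, -0.0]
ft_force: [-2.2, 0.7, 0.4]
gripper_width: -0.001
gripper_force: 1.2
```

```bash
python3 - <<'E'
from h import *
s=bot.observe();a=bot.get_image("top");w=bot.get_image("wrist");im=np.ascontiguousarray(a[:,:,::-1])
q=s['tcp_rot'];print(s['position'],s['ft_force'],np.degrees(2*np.arctan2(q[2],q[1]))-90)
cv2.imwrite("pics/top2.png",im)
# predicted index ends at -111
e=lambda r,a:[*(C+r*np.array([np.cos(np.radians(a)),np.sin(np.radians(a))])),.068]
p=proj("top",[e(.04,-110.7),e(.098,-110.7)])
print(ang(im,p[0],p[1],.068),ang(im,f(668,365),f(718,385),.064))
z=cv2.resize(im[185:235,290:360],None,fx=8,fy=8,interpolation=cv2.INTER_CUBIC)
cv2.imwrite("pics/c2.png",z)
E
```

```text
[ 0.53137531 -0.00376641  0.08323535] [-2.20967564  0.71086196  0.41003382] -111.61361617464291
(np.float64(-109.59325504097188), np.float64(-109.74336317228473), array([ 0.4995947 , -0.14591141]), np.float64(-0.1805121825463052)) (np.float64(-111.86079276930398), np.float64(-113.0288671015047), array([ 0.47770531, -0.19314951]), np.float64(-2.4633406458119818))
```

View pics/c2.png

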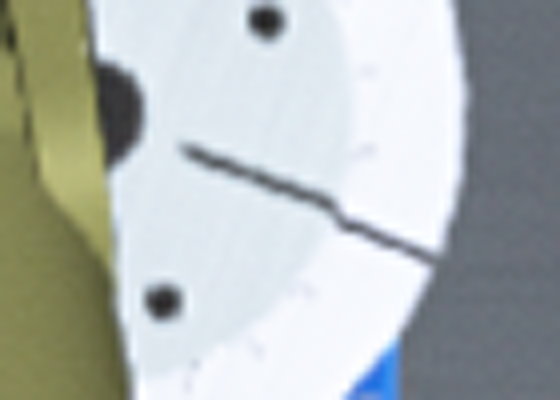

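Call:
drive_tool([
  [1.2,-0.1,0],
  [1.2,-0.2,0],
  [0,0,0],
  [0,0,0],
], yaw=[-0.015,-0.015,0,0], jaw=[1,1,1,1])

```text
time_s: 6.1
position: [0.5345, -0.0042, 0.0832]
tcp_rot: [0.0, 0.979, -0.203, -0.0]
ft_force: [-3.0, 0.8, 0.6]
gripper_width: -0.0
gripper_force: 1.3
```

```bash
python3 - <<'E'
from h import *
s=bot.observe();im=np.ascontiguousarray(bot.get_image("top")[:,:,::-1]);c=bot.get_calibration("wrist");w=bot.get_image("wrist")
q=s['tcp_rot'];print(s['position'],s['ft_force'],np.degrees(2*np.arctan2(q[2],q[1]))-90)
cv2.imwrite("pics/top3.png",im);cv2.imwrite("pics/w3.png",w[:,:,::-1])
e=lambda r,a:[*(C+r*np.array([np.cos(np.radians(a)),np.sin(np.radians(a))])),.068]
p=proj("top",[e(.04,-111.3),e(.098,-111.3)])
print(ang(im,p[0],p[1],.068),ang(im,f(668,365),f(718,385),.064))
print(proj("wrist",[e(.1,-111.5),e(.04,-111.5)],c))
E
```

```text
[ 0.53445596 -0.00421521  0.08324447] [-3.02670399  0.77398838  0.61623979] -113.47481705860571
(np.float64(-111.80948856075705), np.float64(-111.71546555342685), array([ 0.49699562, -0.14523467]), np.float64(0.11353618625770806)) (np.float64(-111.85671973608949), np.float64(-112.9766111568947), array([ 0.477721  , -0.19313347]), np.float64(-2.3613361055450017))
[[547.69817769 204.12688059]
 [449.96872367 207.59478995]]
```

Call:
drive_tool([
  [-8,1,0],
  [-14,3,0],
  [0,0,35],
  [0,0,40],
  [0,0,40],
  [-18,-28,0],
  [-18,-28,0],
  [-18,-28,0],
  [-18,-28,0],
  [-18,-28,0],
  [0,0,0],
  [0,0,0],
  [0,0,0],
], yaw=[0,0,0,0,0,0,0,0,0,0,0,0,0], jaw=[1,1,1,1,1,1,1,1,1,1,1,1,1])

```text
time_s: 7.28
position: [0.423, -0.14, 0.1987]
tcp_rot: [0.0, 0.979, -0.204, 0.001]
ft_force: [0.6, 0.4, 0.4]
gripper_width: 0.001
gripper_force: 0.0
```

```bash
python3 - <<'E'
from h import *
s=bot.observe();c=bot.get_calibration("wrist");w=np.ascontiguousarray(bot.get_image("wrist")[:,:,::-1])
im=np.ascontiguousarray(bot.get_image("top")[:,:,::-1]);cv2.imwrite("pics/top4.png",im);cv2.imwrite("pics/w4.png",w)
print(s['time_s'],s['position'],s['ft_force'])
e=lambda r,z,a=-111.8:[*(C+r*np.array([np.cos(np.radians(a)),np.sin(np.radians(a))])),z]
print(proj("wrist",[e(.04,.068),e(.1,.068),e(.102,.064),e(.14,.064)],c))
E
```

```text
7.2833 [ 0.42296313 -0.13995393  0.19873902] [0.59011362 0.44322328 0.43530301]
[[198.48496524 118.23677238]
 [262.92344191 116.14381371]
 [264.95015708 115.99311088]
 [305.30375079 114.78080059]]
```

View pics/w4.png

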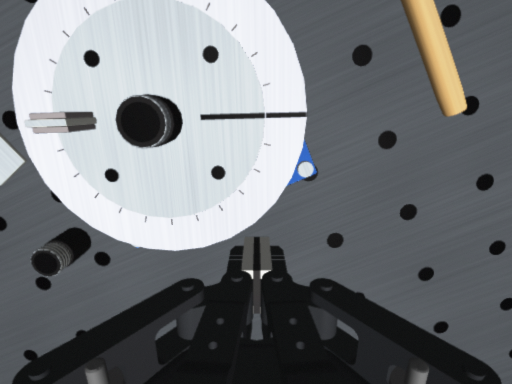

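```bash
python3 - <<'E'
from h import *
g=255.-cv2.cvtColor(cv2.imread("pics/w4.png"),cv2.COLOR_BGR2GRAY);c=bot.get_calibration("wrist")
def line(x0,x1,z):
  P=[]
  for x in range(x0,x1):
    col=g[106:127,x];w=np.clip(col-np.median(col)-30,0,None);P.append((x,106+(w*np.arange(21)).sum()/w.sum()))
  W=ray("wrist",P,z,c)[:,:2]*1e3;m=W.mean(0);v=np.linalg.svd(W-m)[2][0];v*=np.sign(-v[1]);return m,v
mi,vi=line(203,261,.068);mt,vt=line(270,300,.064)
A=lambda v:np.degrees(np.arctan2(v[1],v[0]))
print(A(vi),A(vt),A(mt-mi),"offset of target mid from index line mm",np.cross(vi,mt-mi))
ce=mi-70*vi;print(ce)
E
```

```text
-112.00795246732054 -112.1243547998269 -112.06032443038116 offset of target mid from index line mm -0.045274077468111074
[523.85078475 -81.25287111]<stdin>:10: DeprecationWarning: Arrays of 2-dimensional vectors are deprecated. Use arrays of 3-dimensional vectors instead. (deprecated in NumPy 2.0)
```

```bash
python3 -c "
from bench import bot
print(bot.finish_job())"
```

```text
the job is handed in; nothing more can be done
None
```

I turned the plate about 152° clockwise by pushing pad_b with the closed fingertips; the index line now matches the long target line to within about 0.1° in the last wrist picture. The plate is at rest and the hand is clear above it. The pipe and the other things were not touched, and I handed the job in at about 7.3 s.

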